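# Stack a dielectric test sample

## Robot

A 6-joint arm with a two-finger parallel gripper is mounted at the origin on the work surface. World frame = base frame: x ahead of the robot, y to its left, z up, the work surface at z = 0. Lengths are in m, angles in rad, forces in N, time in s.
With the tool pointing down it reaches from about 0.35 to 0.85 m from the base axis. Payload 8.1 kg.
Tool frame: the origin (TCP) lies on the centre line of the jaws, within the pads' length; the fingertips stand 11 mm ahead of it and the grasp point (between the pads) lies 8 mm behind it; z points along the fingers, y is the line along which they close (so a half turn about z gives the same grasp; the last joint's range is limited). The gripper opens to 85 mm and grips with 20 to 120 N. Pads are 22 mm wide; open, the fingers measure 114 mm over their backs; the gripper's body (76 mm by 85 mm) begins 54 mm behind the grasp point. The pads swing forward as they close: fully open they stand 13 mm farther back than shut.
Start: joints at [1.123, 0.13, 1.488, -0, 1.523, -0.085], TCP at [0.213, 0.561, 0.242] pointing down, gripper open.
Joint ranges: [-2.96, 2.96], [-0.89, 2.26], [0.02, 2.5], [-1.34, 4.48], [0, 2.73], [-2.66, 2.66]. Speed limits (rad/s): [2.39, 2.39, 2.79, 3.14, 3.14, 3.14].

## Interface

Orientations are given as a unit quaternion [w, x, y, z].
In Python, from bench import status, eyes, order gives the robot as it stands.
- The arm moves only by the tool send_rows, never from a script. Its argument "moves" is one flat list of numbers, 7 for each row, row after row: the shift along the tool's x, y, z in cm, then the turn, a rotation vector about the tool's x, y, z in rad, then the closure, from 0 (fully open) to 1 (shut). In form: [x, y, z, wx, wy, wz, claw, x, y, z, wx, wy, wz, claw, ...]. A call has 1 to 5 rows; each row is the pose to reach, as a shift and turn from the pose commanded when the call began, along the tool's axes at that moment; what a row does not reach only later rows make up. A row lasts 1/12 s, in which the tool goes at most 41.7 mm and 7.16 degrees, less where a joint would pass 70% of its speed; a pose out of reach is approached as far as the arm can. A call with a gripper value outside its range is refused whole. The fingers move at their own pace and stop on an object; "force" is the grip in N (left out, the last holds). Time passes only in rows, so rows that repeat a pose let the fingers close. It gives the time, the measured TCP pose, the force, the opening and the grip force at its end, in the units of the state.
- status.observe(): the state, without advancing time (a new reading comes with each control period).
- eyes.get_image(name): name is "scene" or "top" or "wrist"; returns (picture, depth): 420x560x3 uint8, red, green, blue; 420x560 float32, m along the optical axis (not along the pixel's ray), 0 where there is no reading.
- eyes.calibration(name): a dict with "K" (3x3 intrinsics, pixels), "rvec" (rotation vector, rad) and "tvec" (3), from world to camera coordinates, as OpenCV has them; the wrist camera has in their place "mount" (4x4, takes a point from camera to tool coordinates, whose origin is the TCP and whose axes are the flange's). Camera axes: x right, y down, z forward; pixel columns grow to the right and rows downward; lengths in m; the calibration is good to about 2 mm. A picture is of the moment at which its call begins: read the wrist's pose just before it. calibration takes no time and is no camera call.
- order.hand_in(): hands the job in; it is judged then, once.
The state is a dict: "time": time; "qpos": joint angles; "joint_vel": joint speeds; "effort": joint torques, N m; "tcp_pos": TCP position; "ee_rot": TCP orientation; "force": force on the tool from outside, world axes, zero at the start; "moment": the same for the moment, N m; "grip_width": finger opening in m; "grasp_force": force on a finger pad.
Only numpy, scipy, OpenCV 4.12 (cv2) and the standard library are available. Lean on these libraries where they do the work, as an engineer would, in place of code of your own. Each camera call takes 0.05 s, during which the arm holds its last target. There are 200 camera calls.

## Task

Pull the blue parts drawer all the way out to its stop and leave it open. Take the white ceramic disc out of it and set it centred on the raised brass electrode of the round test fixture, then set the copper disc centred on top of the ceramic, so that an even rim shows all round each layer. Lower the discs gently rather than dropping them, leave the black rubber disc in the drawer, and do not disturb the orange cup or the spatula.

Things in the scene. Friction and masses are not known exactly. Their poses are not given: they have to be found in the camera images.
- cab_drawer0 (a joint): The drawer's travel in m: 0 is closed, 0.150 is its stop. Opens away from the cabinet's back, along the cabinet's -x. Runs with light friction (a few N).
- cab: Low grey drawer unit fixed to the bench, 220 deep (x) x 360 wide (y) x 85 high, with a 3 mm green mat on top (88 in all), and one blue-fronted drawer. Origin: centre of its underside; its front faces its own -x. With the drawer closed the drawer front is 110 mm ahead of the origin.
- cab_drawer0_handle (a point): Middle of the drawer's steel bar handle: a horizontal round bar 11 mm thick and 120 mm long along the cabinet's y, its axis 35 mm clear of the drawer front and about 47 mm above the bench; it moves with the drawer.
- drawer_floor (a point): Centre of the drawer's inner floor, 22 mm above the bench; moves with the drawer, axes as the cabinet's. Inside the drawer is 175 (x) x 318 (y), walls 41 high above the floor (drawer front 51), and a plywood divider 8 thick and 30 high along x at y = 0 makes two bays. With the drawer at its stop, about 140 mm of the inside (x from -88 to +50) is clear of the cabinet.
- ceramic: White ceramic disc, 60 diameter x 10 thick, about 0.11 kg, lying flat in one bay of the drawer (left or right varies). Origin: centre of its underside, z up.
- gasket: Black rubber disc of the same size, 60 x 10, lying flat in the other bay; stays in the drawer. Origin: centre of its underside.
- copper: Copper disc, 46 diameter x 10 thick, about 0.15 kg, lying flat on the bench. Origin: centre of its underside, z up.
- fixture: Test fixture fixed to the bench: a dark round steel base plate, 130 diameter x 10 high, with a raised brass electrode disc, 74 diameter x 12 high, in its middle, and two low terminals (red and black) near the rim, no higher than 18 mm. Origin: centre of its underside.
- electrode_top (a point): Centre of the top face of the fixture's brass electrode, 22 mm above the bench.
- cup: Orange plastic cup, 70 diameter x 85 high, standing on the bench; leave alone. Origin: centre of its underside.
- spatula: Steel lab spatula with a black handle, 180 long, lying on the bench along its own x; leave alone. Origin: its underside, near its middle.
Not all that is in view belongs to the job. There is more than one size of the copper; the job needs the smallest.

How it is judged:
On the way, in this order (a step that is already met when the one before it is completed fails the run):
1. the drawer is pulled out to its stop (at least 142 of 150 mm) (value of joint cab_drawer0 above 0.142 m), for 0.2 s.
2. the ceramic disc lies flat on the electrode, centred within 6 mm, before the copper goes on (horizontal distance between ceramic and electrode_top below 0.006 m and z of ceramic in the frame of electrode_top between -0.003 and 0.003 m and angle between ceramic's own z axis and vertical below 0.06 rad and not (horizontal distance between copper and ceramic below 0.006 m and z of copper in the frame of electrode_top between 0.006 and 0.014 m and angle between copper's own z axis and vertical below 0.06 rad)), for 0.3 s.
At the end, for the whole second after the job is handed in: The ceramic disc lies flat on the electrode within 6 mm of its centre, the copper disc lies flat on the ceramic within 6 mm of the ceramic's centre, both at rest; the drawer is still open by at least 135 mm and the rubber disc lies in it (horizontal distance between ceramic and electrode_top below 0.006 m and z of ceramic in the frame of electrode_top between -0.003 and 0.003 m and angle between each of ceramic, copper's own z axis and vertical below 0.06 rad and horizontal distance between copper and ceramic below 0.006 m and z of copper in the frame of electrode_top between 0.006 and 0.014 m and linear speed of each of ceramic, copper below 0.01 m/s and x of gasket in the frame of drawer_floor between -0.085 and 0.085 m and y of gasket in the frame of drawer_floor between -0.16 and 0.16 m and z of gasket in the frame of drawer_floor below 0.02 m and value of joint cab_drawer0 above 0.135 m); the robot touches nothing.
It fails at once if the ceramic or copper disc is dropped or flung (faster than 0.4 m/s while not held) ((contact force between the fingers and ceramic below 0.05 N and linear speed of ceramic above 0.4 m/s) or (contact force between the fingers and copper below 0.05 N and linear speed of copper above 0.4 m/s)).
It fails at once if the cup or the spatula is moved by more than 30 mm, or the cup is tipped (distance of any of cup, spatula from where it was at the start of the episode above 0.03 m or angle between cup's own z axis and vertical above 0.5 rad).
It also fails if it takes over 72 s, if anything falls off the work surface, if the arm or the gripper's body presses on something with over 40 N, if the wrist force passes 120 N, or if a joint passes its speed limit or range.

## Working session

There is one attempt and no reset: what is moved stays moved. The work goes in short steps, Python scripts to look and compute and a tool call to move; the robot and the scene stay as the last step left them, time stands still between calls to the robot, and variables do not carry over. Pictures are saved under pics/ and viewed, at most 10 in all, crops included, and the job is handed in when it is done.

Besides the shell and the picture viewer there is one more tool, called after ">>>" in YAML: its name, and indented under it one key for each argument. send_rows: Moves the arm, as the interface text tells. Its arguments: {"type":"object","properties":{"moves":{"type":"array","items":{"type":"number"}},"force":{"type":"number"}},"required":["moves"]}

```bash
mkdir -p pics
cat > h.py <<'E'
import numpy as np, cv2
from bench import status, eyes, order
from scipy.spatial.transform import Rotation as R
def cam(n):
    c=eyes.calibration(n); return np.array(c["K"]),cv2.Rodrigues(np.array(c["rvec"],float))[0],np.array(c["tvec"],float).ravel()
def ray(n,uv,z):
    K,Rm,t=cam(n); uv=np.atleast_2d(uv).astype(float)
    d=(np.linalg.inv(K)@np.c_[uv,np.ones(len(uv))].T).T@Rm; o=-Rm.T@t
    return o+d*((z-o[2])/d[:,2])[:,None]
def cloud(n,dep):
    K,Rm,t=cam(n); v,u=np.indices(dep.shape)
    p=np.stack([(u-K[0,2])/K[0,0]*dep,(v-K[1,2])/K[1,1]*dep,dep],-1)
    return (p-t)@Rm
E
python3 - <<'E'
from h import *
ims=[]
for n in("top","scene"):
    im,d=eyes.get_image(n); np.savez(n+"0.npz",im=im,d=d); cv2.imwrite(f"pics/{n}0.png",im[...,::-1])
    K,Rm,t=cam(n); print(n,(-Rm.T@t).round(3),K[0,0],Rm.round(2).tolist())
s=status.observe(); print(s["time"],s["tcp_pos"],s["ee_rot"],s["grip_width"])
E
```

```text
top [ 0.539 -0.017  1.148] 432.4396652902547 [[-0.03, -1.0, -0.02], [-1.0, 0.03, -0.07], [0.07, 0.02, -1.0]]
scene [1.191 0.006 1.024] 539.1799963890642 [[-0.06, 1.0, 0.01], [0.85, 0.05, -0.52], [-0.52, -0.02, -0.85]]
0.1 [0.21271098 0.56050819 0.2413376 ] [-2.01307938e-04  1.80393335e-01  9.83594185e-01 -8.27020361e-04] 0.08576017461106505
```

View pics/top0.png

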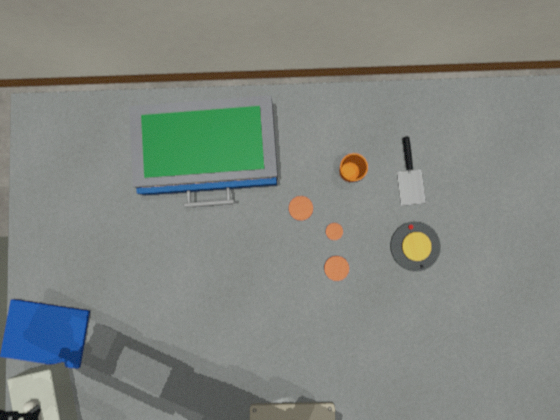

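View pics/scene0.png

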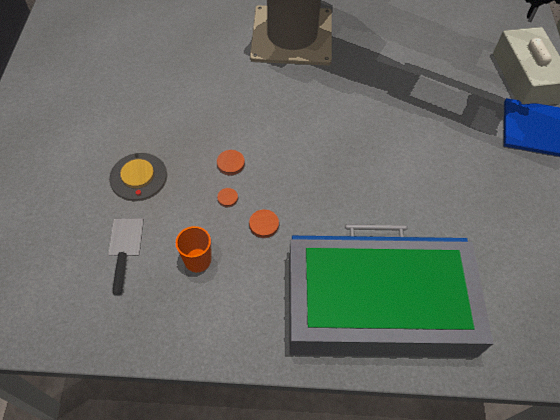

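The top view shows the cabinet at about (205,145) with its handle at (210,203), the fixture at (416,246), the cup at (353,167) and the spatula at (410,175). There are three copper discs, at (301,208), (334,231) and (337,268). The one at (334,231) is clearly the smallest; I'll measure it and confirm in a crop.

Run:
```python
from h import *
def blobs(im,lo,hi,amin):
    h=cv2.cvtColor(im,cv2.COLOR_RGB2HSV); m=cv2.inRange(h,lo,hi)
    c,_=cv2.findContours(m,cv2.RETR_EXTERNAL,cv2.CHAIN_APPROX_NONE)
    return [x[:,0,:] for x in c if cv2.contourArea(x)>amin]
for n in("top","scene"):
    f=np.load(n+"0.npz"); im,d=f["im"],f["d"]; P=cloud(n,d)
    print(n,"bench z",np.median(P[300:330,300:400,2]).round(4))
    for nm,lo,hi,z in(("copper",(3,120,120),(14,255,255),.01),("brass",(18,120,100),(30,255,255),.022),("green",(50,120,60),(75,255,255),.088)):
        for c in blobs(im,lo,hi,80):
            w=ray(n,c,z)[:,:2]
            (cx,cy),(a,b),an=cv2.minAreaRect(w.astype(np.float32)*1000)
            e=cv2.fitEllipse(c); ctr=ray(n,[e[0]],z)[0]
            u,v=map(int,e[0]); print(nm,(u,v),"rect",round(cx),round(cy),round(a),round(b),round(an,1),"ell",ctr.round(4),"r",np.linalg.norm(w-ctr[:2],axis=1).mean().round(4),"dz",P[v,u,2].round(3))
    if n=="top":
        # handle: points z 35..60 near the handle
        m=(P[...,2]>.03)&(P[...,2]<.065); m[:194]=0;m[215:]=0;m[:,:180]=0;m[:,245:]=0
        q=P[m]; print("handle pts",len(q),q.min(0).round(3),q.max(0).round(3),np.median(q,0).round(3))
        cv2.imwrite("pics/crop.png",cv2.resize(im[180:300,270:450,::-1],None,fx=4,fy=4,interpolation=cv2.INTER_CUBIC))
```

```text
top bench z 0.0005
copper (336, 267) rect 450 -128 60 59 88.5 ell [ 0.4498 -0.127   0.01  ] r 0.0301 dz 0.014
copper (333, 230) rect 547 -125 42 39 88.4 ell [ 0.5456 -0.1244  0.01  ] r 0.0201 dz 0.014
copper (300, 207) rect 608 -39 61 58 88.3 ell [ 0.6087 -0.0389  0.01  ] r 0.0298 dz 0.016
copper (354, 165) rect 720 -189 72 54 40.9 ell [ 0.7161 -0.186   0.01  ] r 0.0279 dz 0.004
brass (416, 245) rect 501 -333 72 72 87.3 ell [ 0.5009 -0.3339  0.022 ] r 0.036 dz 0.021
green (201, 141) rect 777 203 157 297 2.6 ell [0.7768 0.2027 0.088 ] r 0.1257 dz 0.09
handle pts 259 [0.617 0.133 0.044] [0.65  0.259 0.058] [0.626 0.199 0.051]
scene bench z 0.0871
copper (192, 241) rect 664 -184 74 74 73.1 ell [ 0.664 -0.184  0.01 ] r 0.0366 dz 0.036
copper (263, 221) rect 606 -38 63 63 3.6 ell [ 0.607  -0.0374  0.01  ] r 0.0313 dz 0.011
copper (227, 196) rect 545 -123 43 45 3.6 ell [ 0.5458 -0.1228  0.01  ] r 0.0217 dz 0.01
copper (230, 160) rect 447 -125 61 63 3.7 ell [ 0.4474 -0.1259  0.01  ] r 0.0312 dz 0.012
brass (136, 172) rect 501 -334 73 72 10.0 ell [ 0.5019 -0.3329  0.022 ] r 0.0361 dz 0.024
green (386, 288) rect 777 205 160 300 2.6 ell [0.7815 0.2046 0.088 ] r 0.1272 dz 0.088
```

View pics/crop.png

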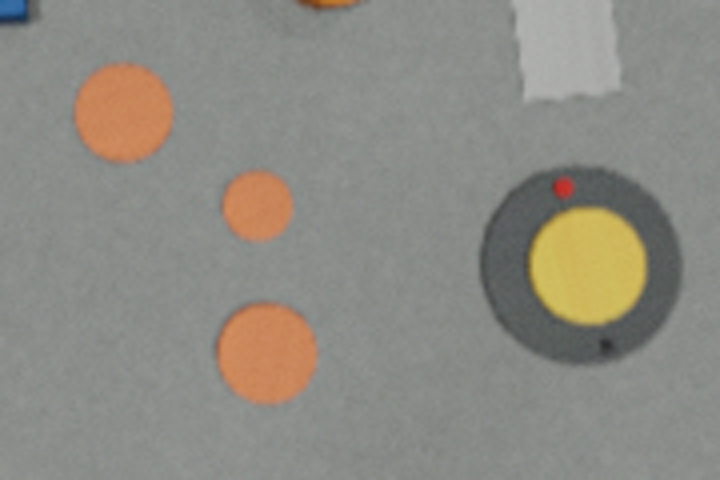

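The crop confirms it: the disc at crop (258,206) is the smallest, at about (0.5456, -0.1236), next to two 60 mm ones. The fixture is at (0.501, -0.3335) and the cabinet yaw is about +2.6°. Next I'll refine the handle position and work out the first move.

```bash
cat >> h.py <<'E'
def Rt(yaw):  # pointing down, tool y at angle yaw
    y=np.array([np.cos(yaw),np.sin(yaw),0]); z=np.array([0,0,-1.]); return np.c_[np.cross(y,z),y,z]
def cur():
    s=status.observe(); q=s["ee_rot"]; return np.array(s["tcp_pos"]),R.from_quat([q[1],q[2],q[3],q[0]]).as_matrix(),s
def go(p,yaw,pr=True):
    t,M,s=cur()
    best=min((R.from_matrix(M.T@Rt(yaw+k*np.pi)).as_rotvec() for k in(0,1)),key=np.linalg.norm) if yaw is not None else np.zeros(3)
    print("t",round(s["time"],2),"tcp",t.round(4),"yaw",np.degrees(np.arctan2(M[1,1],M[0,1])).round(2),"w",round(s["grip_width"],4),"q",np.round(s["qpos"],2))
    print("shift cm",(M.T@(np.array(p)-t)*100).round(2),"turn",best.round(3))
E
python3 - <<'E'
from h import *
f=np.load("top0.npz"); im,d=f["im"],f["d"]; P=cloud("top",d)
m=(P[...,2]>.03)&(P[...,2]<.07); m[:198]=0;m[212:]=0;m[:,:180]=0;m[:,245:]=0
q=P[m]
for a in np.arange(-.03,.04,.01):
    w=P[(np.abs(P[...,1]-.197-a)<.006)&m]; print((.197+a).round(3),w[:,0].min().round(4),w[:,0].max().round(4),len(w))
g=im[190:212,180:240].astype(int).sum(2); print(g[:,::6])
print(ray("top",[[210,203],[190,204],[230,202]],.047).round(4))
go([.63,.197,.16],np.radians(2.6))
E
```

```text
0.167 0.6217 0.6299 17
0.177 0.622 0.63 19
0.187 0.62 0.6304 23
0.197 0.6202 0.6307 22
0.207 0.6203 0.6282 20
0.217 0.6186 0.6286 20
0.227 0.6184 0.6289 22
0.237 0.6186 0.6264 19
[[258 208 173 143 184 204 313 325 457 365]
 [181 225 186 238 305 323 381 394 461 382]
 [199 287 309 337 384 387 398 402 465 350]
 [312 356 369 387 396 389 404 408 469 321]
 [381 404 371 393 397 393 407 409 487 327]
 [400 417 377 412 402 408 426 427 493 329]
 [397 404 375 422 407 423 427 409 501 327]
 [405 400 392 424 429 420 419 402 505 310]
 [421 407 390 420 413 406 394 387 494 310]
 [418 414 392 417 404 381 386 379 478 303]
 [420 402 387 384 368 382 399 405 462 312]
 [418 409 369 376 385 411 448 471 468 318]
 [407 394 393 420 446 477 467 486 470 338]
 [409 426 450 471 476 488 455 420 396 358]
 [427 476 474 483 450 414 382 352 350 412]
 [427 474 437 416 367 327 352 367 397 412]
 [416 410 387 370 351 340 390 398 410 430]
 [426 381 362 390 387 395 407 402 403 436]
 [422 382 397 397 397 405 415 418 415 438]
 [416 396 408 399 415 409 430 424 424 420]
 [416 398 412 405 417 419 431 428 414 427]
 [419 407 421 414 426 424 435 422 426 426]]
[[0.6255 0.1929 0.047 ]
 [0.6244 0.2444 0.047 ]
 [0.6265 0.1415 0.047 ]]
t 0.1 tcp [0.2127 0.5605 0.2413] yaw 69.21 w 0.0858 q [ 1.12  0.13  1.49 -0.    1.52 -0.09]
shift cm [-51.91 -19.16   8.16] turn [-2.000e-03  1.000e-03  1.163e+00]
```

>>> send_rows:
  moves: [-52,-19,8,0,0,1.16,0.6,-52,-19,8,0,0,1.16,0.6,-52,-19,8,0,0,1.16,0.6,-52,-19,8,0,0,1.16,0.6,-52,-19,8,0,0,1.16,0.6]
  force: 40

```text
time: 0.52
tcp_pos: [0.3697, 0.4245, 0.2118]
ee_rot: [-0.0, 0.477, 0.879, -0.0]
force: [-0.2, -0.4, -0.3]
grip_width: 0.0341
grasp_force: 0.0
```

```bash
python3 -c "
from h import *
go([.6255,.197,.15],np.radians(2.6))"
```

```text
t 0.52 tcp [0.3697 0.4245 0.2118] yaw 33.08 w 0.0341 q [ 0.76  0.05  1.63 -0.    1.46  0.19]
shift cm [-33.03   9.02   6.18] turn [-0.001  0.     0.532]
```

>>> send_rows:
  moves: [-33,9,6,0,0,0.532,0.65,-33,9,6,0,0,0.532,0.65,-33,9,6,0,0,0.532,0.65,-33,9,6,0,0,0.532,0.65,-33,9,6,0,0,0.532,0.65]

```text
time: 0.93
tcp_pos: [0.5239, 0.2887, 0.1757]
ee_rot: [-0.0, 0.692, 0.722, -0.0]
force: [0.5, -0.4, 0.7]
grip_width: 0.0303
grasp_force: 0.0
```

```bash
python3 -c "
from h import *
go([.6255,.197,.13],np.radians(2.6))"
```

```text
t 0.93 tcp [0.5239 0.2887 0.1757] yaw 2.48 w 0.0303 q [0.42 0.17 1.57 0.   1.4  0.37]
shift cm [-9.6   9.76  4.57] turn [-0.001  0.    -0.002]
```

>>> send_rows:
  moves: [-9.6,9.76,4.5,0,0,0,0.65,-9.6,9.76,4.5,0,0,0,0.65,-9.6,9.76,4.5,0,0,0,0.65,-9.6,9.76,4.5,0,0,0,0.65,-9.6,9.76,4.5,0,0,0,0.65]

```text
time: 1.35
tcp_pos: [0.6265, 0.1954, 0.1283]
ee_rot: [-0.0, 0.69, 0.723, -0.002]
force: [0.5, 0.6, -0.8]
grip_width: 0.03
grasp_force: 0.0
```

Run:
```python
from h import *
go([.6255,.197,.04],np.radians(2.6))
t,M,s=cur(); im,d=eyes.get_image("wrist"); c=eyes.calibration("wrist"); K=np.array(c["K"]);T=np.array(c["mount"])
v,u=np.indices(d.shape); p=np.stack([(u-K[0,2])/K[0,0]*d,(v-K[1,2])/K[1,1]*d,d],-1)
W=(p@T[:3,:3].T+T[:3,3])@M.T+t
print(T.round(3).tolist(),K[0,0])
for y in(.16,.18,.2,.22,.24):
    m=(np.abs(W[...,1]-y)<.004)&(W[...,2]>.045)&(W[...,2]<.065)&(W[...,0]<.642)&(W[...,0]>.59)&(d>0); q=W[m]
    if len(q): print(y,len(q),q.min(0).round(4),q.max(0).round(4))
cv2.imwrite("pics/w1.png",im[...,::-1])
```

```text
t 1.35 tcp [0.6265 0.1954 0.1283] yaw 2.67 w 0.03 q [ 0.22  0.36  1.43 -0.    1.35  0.18]
shift cm [ 0.18 -0.06  8.83] turn [-0.003  0.002  0.001]
[[-0.0, -0.957, -0.29, 0.074], [1.0, -0.0, -0.0, -0.001], [0.0, -0.29, 0.957, -0.131], [0.0, 0.0, 0.0, 1.0]] 363.62798264458377
0.16 192 [0.6217 0.156  0.0453] [0.6324 0.1639 0.0526]
0.18 215 [0.6202 0.176  0.0453] [0.6313 0.184  0.0528]
0.2 222 [0.6195 0.196  0.0462] [0.6302 0.204  0.0526]
0.22 240 [0.6187 0.216  0.0463] [0.6291 0.224  0.0531]
0.24 266 [0.6179 0.236  0.0464] [0.6287 0.244  0.0528]
```

View pics/w1.png

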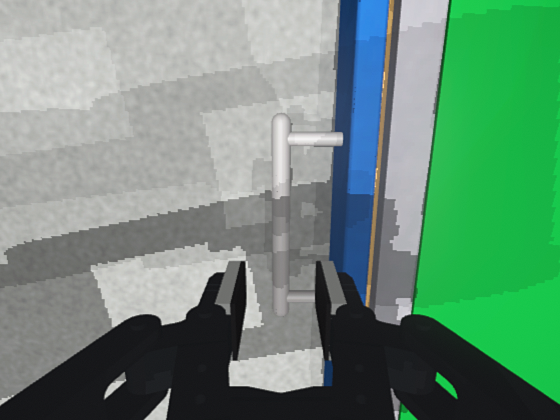

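The wrist view shows the bar at column 281, centred between the pads (240–318), with the pads clear of the drawer front. I'll descend and grip.

>>> send_rows:
  moves: [0.2,-0.1,4,0,0,0,0.65,0.2,-0.1,7,0,0,0,0.65,0.2,-0.1,8.8,0,0,0,0.65,0.2,-0.1,8.8,0,0,0,0.9,0.2,-0.1,8.8,0,0,0,1]
  force: 40

```text
time: 1.82
tcp_pos: [0.6226, 0.2028, 0.0426]
ee_rot: [-0.001, 0.688, 0.725, -0.001]
force: [3.6, 1.9, -17.4]
grip_width: 0.0098
grasp_force: 38.8
```

>>> send_rows:
  moves: [0,0,0,0,0,0,1,0,0,0,0,0,0,1,0,0,0,0,0,0,1]

```text
time: 2.07
tcp_pos: [0.6225, 0.2027, 0.0425]
ee_rot: [-0.001, 0.689, 0.725, -0.001]
force: [-2.1, 5.9, -11.2]
grip_width: 0.0094
grasp_force: 38.8
```

>>> send_rows:
  moves: [0,-1,0,0,0,0,1,0,-2.5,0,0,0,0,1,0,-4,0,0,0,0,1,0,-6,0,0,0,0,1,0,-8,0,0,0,0,1]

```text
time: 2.48
tcp_pos: [0.5425, 0.199, 0.0425]
ee_rot: [-0.001, 0.689, 0.725, 0.0]
force: [1.3, 10.7, -15.1]
grip_width: 0.0094
grasp_force: 40.8
```

>>> send_rows:
  moves: [0,-2,0,0,0,0,1,0,-4,0,0,0,0,1,0,-5.5,0,0,0,0,1,0,-6.5,0,0,0,0,1,0,-7.2,0,0,0,0,1]

```text
time: 2.9
tcp_pos: [0.4771, 0.1952, 0.0447]
ee_rot: [0.004, 0.689, 0.725, 0.006]
force: [50.8, 7.3, -47.1]
grip_width: 0.0096
grasp_force: 38.6
```

```bash
python3 -c "
from h import *
go([.6225-.1498,.2027-.0068,.0425],np.radians(2.6)); print(status.observe()['force'])"
```

```text
t 2.9 tcp [0.4771 0.1952 0.0447] yaw 2.96 w 0.0096 q [ 0.29  0.08  1.92 -0.    1.12  0.24]
shift cm [ 0.09 -0.44  0.21] turn [ 0.014 -0.002  0.006]
[ 50.7625323    7.27268588 -47.110387  ]
```

>>> send_rows:
  moves: [0,0.3,0,0,0,0,1,0,0.3,0,0,0,0,0.65,0,0.3,0,0,0,0,0.65,0,0.3,0,0,0,0,0.65,0,0.3,-2,0,0,0,0.65]

```text
time: 3.32
tcp_pos: [0.4727, 0.1931, 0.0606]
ee_rot: [-0.001, 0.689, 0.725, -0.003]
force: [-0.4, 0.1, -0.4]
grip_width: 0.0295
grasp_force: 0.0
```

>>> send_rows:
  moves: [0,0,-4,0,0,0,0.65,0,0,-8,0,0,0,0.65,0,-4,-12,0,0,0,0.5,0,-8,-12,0,0,0,0,0,-10,-12,0,0,0,0]

```text
time: 3.73
tcp_pos: [0.3756, 0.1892, 0.1872]
ee_rot: [0.001, 0.689, 0.725, 0.002]
force: [-0.3, 0.4, -0.3]
grip_width: 0.065
grasp_force: 0.0
```

Run:
```python
from h import *
im,d=eyes.get_image("top"); np.savez("top1.npz",im=im,d=d); P=cloud("top",d)
im2,d2=eyes.get_image("scene"); np.savez("scene1.npz",im=im2,d=d2)
h=cv2.cvtColor(im,cv2.COLOR_RGB2HSV)
cv2.imwrite("pics/t1.png",cv2.resize(np.hstack([im[90:290,60:320],im2[60:260,240:500]])[...,::-1],None,fx=1.5,fy=1.5))
go([.45,.2,.15],np.radians(2.6))
```

```text
t 3.83 tcp [0.3728 0.1889 0.1845] yaw 2.99 w 0.0788 q [ 0.35 -0.35  2.04  0.    1.45  0.29]
shift cm [0.71 7.77 3.46] turn [ 0.001 -0.001  0.007]
```

View pics/t1.png

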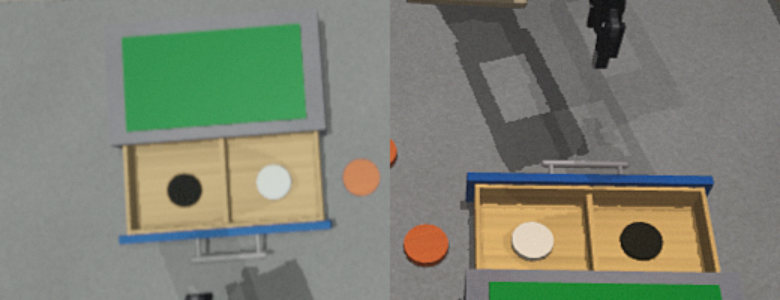

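The drawer is open. The white ceramic is in the right bay at crop (273,182), top-view pixel about (242,211), and the black gasket is in the left bay at crop (184,190). Next I'll check the drawer travel and the ceramic position.

Run:
```python
from h import *
for n in("top","scene"):
    f=np.load(n+"1.npz"); im,d=f["im"],f["d"]; P=cloud(n,d); h=cv2.cvtColor(im,cv2.COLOR_RGB2HSV)
    m=((h[...,1]<45)&(h[...,2]>150)).astype(np.uint8)
    c,_=cv2.findContours(m,cv2.RETR_EXTERNAL,cv2.CHAIN_APPROX_NONE)
    for x in c:
        if cv2.contourArea(x)<300: continue
        e=cv2.fitEllipse(x); w=ray(n,x[:,0],.032); ce=ray(n,[e[0]],.032)[0]; u,v=map(int,e[0])
        if abs(ce[1]-.12)<.15 and ce[0]<.7: print(n,"white",(u,v),ce.round(4),"r",np.linalg.norm(w-ce,axis=1).mean().round(4),P[v,u])
    if n=="top":
        m=(P[...,2]>.04)&(P[...,2]<.065)&(P[...,0]>.45)&(P[...,0]<.51)&(np.abs(P[...,1]-.19)<.03)
        q=P[m]; print("handle",np.percentile(q,[2,98],axis=0).round(4))
p=np.array([.605,.115]); 
go([.53,.12,.15],np.radians(92.6))
```

```text
top white (186, 373) [0.1957 0.262  0.032 ] r 0.0654 [0.36944774 0.12244963 0.59393746]
top white (242, 210) [0.6035 0.1129 0.032 ] r 0.0294 [0.60593375 0.11269906 0.0336355 ]
handle [[0.471  0.1615 0.0467]
 [0.4825 0.2194 0.0562]]
scene white (334, 219) [0.6048 0.1144 0.032 ] r 0.0279 [0.60341626 0.11295284 0.03253372]
t 3.83 tcp [0.3728 0.1889 0.1845] yaw 2.99 w 0.0788 q [ 0.35 -0.35  2.04  0.    1.45  0.29]
shift cm [-7.7  15.34  3.46] turn [ 1.000e-03  0.000e+00 -1.564e+00]
```

The drawer has travelled about 149 mm. The ceramic is at (0.6042, 0.1137), top at z≈32 mm as expected, radius OK. I'll grasp along y, with yaw −87.4°.

>>> send_rows:
  moves: [-8.7,22.7,2,0,0,1.5,0.1,-8.7,22.7,2,0,0,1.5,0.1,-8.7,22.7,2,0,0,1.5,0.1,-8.7,22.7,2,0,0,1.5,0.1,-8.7,22.7,2,0,0,1.5,0.1]

```text
time: 4.25
tcp_pos: [0.5752, 0.1235, 0.1662]
ee_rot: [0.0, 0.88, 0.475, 0.0]
force: [-0.1, -0.3, 0.4]
grip_width: 0.0768
grasp_force: 0.0
```

>>> send_rows:
  moves: [0,0,0,0,0,0.9,0.18,0,0,0,0,0,0.9,0.18,0,0,0,0,0,0.9,0.18,0,0,0,0,0,0.9,0.18,0,0,0,0,0,0.9,0.18]

```text
time: 4.67
tcp_pos: [0.5734, 0.1242, 0.1661]
ee_rot: [0.0, 0.983, 0.182, -0.0]
force: [-0.6, 0.1, -0.6]
grip_width: 0.0701
grasp_force: 0.0
```

Run:
```python
from h import *
go([.6042,.1137,.14],np.radians(-87.4))
```

```text
t 4.67 tcp [0.5734 0.1242 0.1661] yaw -69.07 w 0.0701 q [ 0.13  0.14  1.62 -0.    1.38  1.33]
shift cm [2.5  2.08 2.61] turn [0.   0.   0.32]
```

>>> send_rows:
  moves: [2.5,2.1,2.6,0,0,0.32,0.18,2.5,2.1,2.6,0,0,0.32,0.18,2.5,2.1,2.6,0,0,0.32,0.18]

```text
time: 4.92
tcp_pos: [0.6031, 0.113, 0.1361]
ee_rot: [0.0, 1.0, 0.022, -0.003]
force: [-1.3, 0.7, 0.3]
grip_width: 0.0696
grasp_force: 0.0
```

```bash
cat >> h.py <<'E'
def wrist(lo,hi,z,amin=300,save=None):
    t,M,s=cur(); im,d=eyes.get_image("wrist"); c=eyes.calibration("wrist"); K=np.array(c["K"]);T=np.array(c["mount"])
    if save: cv2.imwrite(save,im[...,::-1])
    def pr(uv):
        uv=np.atleast_2d(uv).astype(float); dd=np.c_[uv,np.ones(len(uv))]@np.linalg.inv(K).T@T[:3,:3].T@M.T; o=M@T[:3,3]+t
        return o+dd*((z-o[2])/dd[:,2])[:,None]
    m=cv2.inRange(cv2.cvtColor(im,cv2.COLOR_RGB2HSV),lo,hi)
    for x in cv2.findContours(m,cv2.RETR_EXTERNAL,cv2.CHAIN_APPROX_NONE)[0]:
        if cv2.contourArea(x)<amin: continue
        x=cv2.convexHull(x); w=pr(x[:,0]); cc,r=cv2.minEnclosingCircle((w[:,:2]*1000).astype(np.float32))
        print("wrist",x[:,0].min(0),x[:,0].max(0),"circle mm",np.round(cc,1),"r",round(r,1))
    return pr
E
python3 - <<'E'
from h import *
wrist((0,0,150),(179,45,255),.032,save="pics/w2.png")
go([.6042,.1137,.031],np.radians(-87.4))
E
```

```text
wrist [439 402] [473 419] circle mm [440.2 -38.7] r 16.1
wrist [ 88 402] [121 419] circle mm [427.8 249.3] r 15.7
wrist [186 377] [250 385] circle mm [462.5 155.6] r 25.3
wrist [235 170] [321 252] circle mm [603.3 114.1] r 29.5
wrist [0 0] [559 348] circle mm [601.3  88.9] r 216.7
t 4.97 tcp [0.6035 0.1134 0.1379] yaw -87.61 w 0.07 q [ 0.1   0.24  1.56 -0.    1.35  1.63]
shift cm [ 0.11 -0.04 10.69] turn [ 0.     0.004 -0.004]
```

View pics/w2.png

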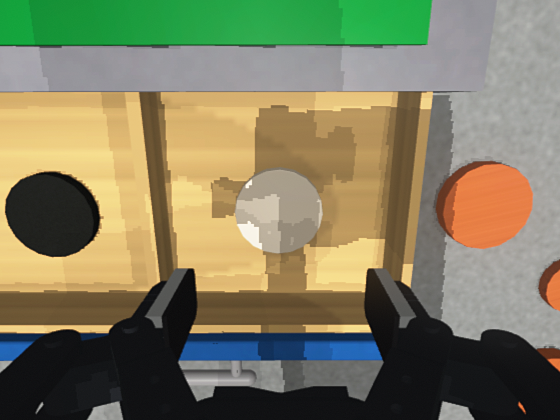

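The wrist view shows the ceramic at (278,211), which measures (0.6033, 0.1141) with r = 29.5 mm, so it lies under the gripper. Descending to grip it.

>>> send_rows:
  moves: [0,-0.05,4,0,0,0,0.18,0,-0.05,7.5,0,0,0,0.18,0,-0.05,9.5,0,0,0,0.18,0,-0.05,10.5,0,0,0,0.18,0,-0.05,10.6,0,0,0,0.2]
  force: 25

```text
time: 5.38
tcp_pos: [0.6021, 0.1143, 0.0319]
ee_rot: [0.0, 1.0, 0.027, -0.002]
force: [0.3, 0.4, -0.1]
grip_width: 0.0682
grasp_force: 0.0
```

>>> send_rows:
  moves: [0,0,0,0,0,0,0.25,0,0,0,0,0,0,0.3,0,0,0,0,0,0,0.4,0,0,0,0,0,0,0.4,0,0,0,0,0,0,0.4]

```text
time: 5.8
tcp_pos: [0.6059, 0.1148, 0.0372]
ee_rot: [-0.0, 1.0, 0.026, 0.002]
force: [-1.3, -1.3, 6.7]
grip_width: 0.0572
grasp_force: 26.9
```

Run:
```python
from h import *
go([.6042,.1137,.031],np.radians(-87.4))
```

```text
t 5.8 tcp [0.6059 0.1148 0.0372] yaw -87.02 w 0.0572 q [ 0.1   0.35  1.62 -0.    1.16  1.62]
shift cm [-0.18  0.1   0.62] turn [-0.    -0.005  0.007]
```

>>> send_rows:
  moves: [0,0,-0.3,0,0,0,0.4,0,0,-0.3,0,0,0,0.4]

```text
time: 5.97
tcp_pos: [0.6046, 0.1147, 0.0389]
ee_rot: [-0.0, 1.0, 0.026, 0.001]
force: [0.4, 0.2, -0.5]
grip_width: 0.0572
grasp_force: 26.8
```

>>> send_rows:
  moves: [0,0,-1.5,0,0,0,0.45,0,0,-4,0,0,0,0.45,0,0,-7,0,0,0,0.45,0,0,-9,0,0,0,0.45,0,0,-9,0,0,0,0.45]

```text
time: 6.38
tcp_pos: [0.6071, 0.115, 0.1337]
ee_rot: [-0.0, 1.0, 0.026, 0.004]
force: [0.1, 0.2, 0.4]
grip_width: 0.0569
grasp_force: 27.1
```

Run:
```python
from h import *
go([.5014,-.3334,.15],np.radians(-87.4)); print(cur()[2]["force"],cur()[2]["grasp_force"])
T=np.array(eyes.calibration("wrist")["mount"])
t,M,s=cur(); im,d=eyes.get_image("wrist"); cv2.imwrite("pics/w3.png",im[...,::-1])
h=cv2.cvtColor(im,cv2.COLOR_RGB2HSV); m=(h[...,1]<45)&(h[...,2]>120)&(d<.19)&(d>.05); m[:330]&=True
K=np.array(eyes.calibration("wrist")["K"]); v,u=np.nonzero(m); dd=d[m]
p=np.c_[(u-K[0,2])/K[0,0]*dd,(v-K[1,2])/K[1,1]*dd,dd]@T[:3,:3].T+T[:3,3]
print(len(p)); 
if len(p): print("tool frame mm",(np.percentile(p,[2,50,98],axis=0)*1000).round(1), u.min(),u.max(),v.min(),v.max())
```

```text
t 6.38 tcp [0.6071 0.115  0.1337] yaw -87.02 w 0.0569 q [0.1  0.24 1.56 0.   1.33 1.62]
shift cm [-12.87  44.23  -1.77] turn [-0.    -0.009  0.007]
[0.11506008 0.24765572 0.43928421] 27.085451781749725
36369
tool frame mm [[ -25.1 -123.6    5.7]
 [  79.6    0.6   50.2]
 [ 111.3   96.1   51.8]] 0 527 0 401
```

View pics/w3.png

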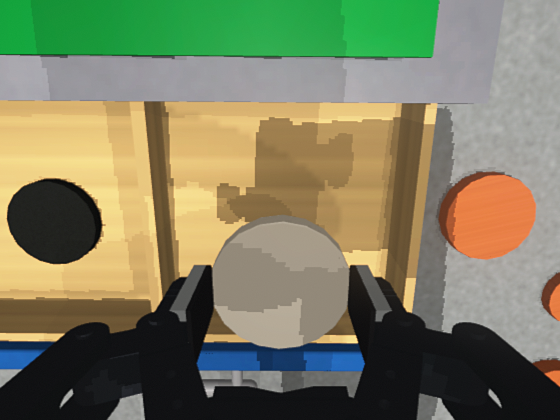

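The ceramic is held between the pads, centred at about (281,283) in the picture. I'll measure its offset and tilt in the tool frame.

```bash
cat >> h.py <<'E'
def held(lo,hi,name=None):
    c=eyes.calibration("wrist"); K=np.array(c["K"]);T=np.array(c["mount"]); im,d=eyes.get_image("wrist")
    if name: cv2.imwrite(name,im[...,::-1])
    v,u=np.indices(d.shape); p=np.stack([(u-K[0,2])/K[0,0]*d,(v-K[1,2])/K[1,1]*d,d],-1)@T[:3,:3].T+T[:3,3]
    m=(cv2.inRange(cv2.cvtColor(im,cv2.COLOR_RGB2HSV),lo,hi)>0)&(np.abs(p[...,1])<.034)&(np.abs(p[...,0])<.045)&(p[...,2]<.03)&(p[...,2]>-.02)&(d>0)
    m=cv2.morphologyEx(m.astype(np.uint8),cv2.MORPH_OPEN,np.ones((5,5)))>0
    q=p[m]; z0=np.median(q[:,2]); A=np.c_[q[:,:2],np.ones(len(q))]; k=np.abs(q[:,2]-z0)<.004
    s=np.linalg.lstsq(A[k],q[k,2],rcond=None)[0]; k=np.abs(A@s-q[:,2])<.0015
    s=np.linalg.lstsq(A[k],q[k,2],rcond=None)[0]
    cc,r=cv2.minEnclosingCircle((q[k][:,:2]*1000).astype(np.float32))
    print("held: centre tool mm",np.round(cc,1),"r",round(r,1),"top z mm",round(1000*z0,1),"tilt",s[:2].round(3),"x ext",np.percentile(q[k][:,0]*1000,[.5,99.5]).round(1),"y ext",np.percentile(q[k][:,1]*1000,[.5,99.5]).round(1))
E
python3 - <<'E'
from h import *
held((0,0,90),(179,60,255))
E
```

```text
held: centre tool mm [-2.7  0.6] r 30.2 top z mm 6.6 tilt [0.003 0.   ] x ext [-30.8  26.4] y ext [-27.4  27.9]
```

>>> send_rows:
  moves: [-0.6,1.3,-0.8,0,0,0,0.45,-1.8,3.8,-1.6,0,0,0,0.45,-3.2,6.8,-1.6,0,0,0,0.45,-4.8,10,-1.6,0,0,0,0.45,-6.4,13.3,-1.6,0,0,0,0.45]

```text
time: 6.9
tcp_pos: [0.5448, -0.0222, 0.1413]
ee_rot: [-0.0, 1.0, 0.026, -0.002]
force: [0.2, -0.9, -0.7]
grip_width: 0.0569
grasp_force: 27.0
```

>>> send_rows:
  moves: [-1.6,3.3,0,0,0,0,0.45,-3.2,6.6,0,0,0,0,0.45,-4.8,9.9,0,0,0,0,0.45,-6.4,13.2,0,0,0,0,0.45,-8,16.5,0,0,0,0,0.45]

```text
time: 7.32
tcp_pos: [0.4733, -0.1913, 0.1414]
ee_rot: [-0.001, 1.0, 0.026, -0.001]
force: [0.9, -0.1, -1.7]
grip_width: 0.0568
grasp_force: 27.0
```

>>> send_rows:
  moves: [-1.6,3.3,0,0,0,0,0.45,-3.2,6.6,0,0,0,0,0.45,-4.6,9.6,0,0,0,0,0.45,-5.8,12,0,0,0,0,0.45,-6.6,13.8,0,0,0,0,0.45]

```text
time: 7.73
tcp_pos: [0.4143, -0.3331, 0.1414]
ee_rot: [-0.001, 1.0, 0.025, -0.001]
force: [-0.0, 0.6, -1.4]
grip_width: 0.057
grasp_force: 27.1
```

>>> send_rows:
  moves: [0,0,0,0,0,0,0.45,0,0,0,0,0,0,0.45]

```text
time: 7.9
tcp_pos: [0.4153, -0.3317, 0.1415]
ee_rot: [-0.001, 1.0, 0.025, -0.001]
force: [-1.0, -0.1, -1.2]
grip_width: 0.0569
grasp_force: 27.1
```

Run:
```python
from h import *
wrist((18,120,80),(32,255,255),.022,save="pics/w4.png")
held((0,0,90),(179,60,255))
go([.5014,-.3334,.10],np.radians(-87))
im,d=eyes.get_image("top"); m=cv2.inRange(cv2.cvtColor(im,cv2.COLOR_RGB2HSV),(18,120,100),(30,255,255))
```

```text
wrist [234  21] [347 140] circle mm [ 499.4 -334.1] r 36.8
held: centre tool mm [-2.5  0.1] r 30.3 top z mm 6.5 tilt [0.004 0.001] x ext [-30.7  26.4] y ext [-27.6  28. ]
t 8.0 tcp [ 0.4163 -0.3306  0.142 ] yaw -87.03 w 0.0569 q [-0.77  0.02  1.79  0.    1.33  0.75]
shift cm [8.49 0.73 4.19] turn [-0.002  0.001 -0.001]
```

>>> send_rows:
  moves: [2.5,0.2,1,0,0,0,0.45,5.5,0.4,3,0,0,0,0.45,8,0.6,5.5,0,0,0,0.45,8.7,0.6,8,0,0,0,0.45,8.7,0.6,9.2,0,0,0,0.45]

```text
time: 8.47
tcp_pos: [0.5045, -0.3303, 0.0477]
ee_rot: [-0.001, 1.0, 0.028, -0.001]
force: [-0.7, 1.0, -1.3]
grip_width: 0.0569
grasp_force: 27.1
```

>>> send_rows:
  moves: [0,0,0,0,0,0,0.45,0,0,0,0,0,0,0.45]

```text
time: 8.63
tcp_pos: [0.5029, -0.3319, 0.0506]
ee_rot: [-0.001, 1.0, 0.026, -0.001]
force: [-0.3, 0.7, -0.6]
grip_width: 0.0566
grasp_force: 27.1
```

Run:
```python
from h import *
wrist((18,120,60),(32,255,255),.022,save="pics/w5.png")
go([.5014,-.3334,.0386],np.radians(-87)); 
im,d=eyes.get_image("top"); np.savez("top2.npz",im=im)
```

```text
wrist [209 187] [360 267] circle mm [ 503.3 -334.1] r 36.2
t 8.68 tcp [ 0.5037 -0.333   0.0522] yaw -87.01 w 0.0571 q [-0.67  0.31  1.65 -0.    1.19  0.85]
shift cm [-0.23  0.03  1.36] turn [ 0.  0. -0.]
```

View pics/w5.png

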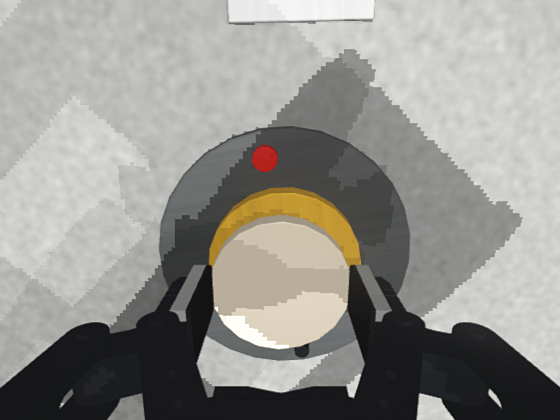

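The picture shows the disc over the brass, left/right centred, with the red terminal at (265,158). The offset is only about 1–2 mm. I'll lower slowly and watch the force.

>>> send_rows:
  moves: [0.1,0.1,0.4,0,0,0,0.45,0.1,0.1,0.8,0,0,0,0.45,0.1,0.1,0.8,0,0,0,0.45]

```text
time: 8.98
tcp_pos: [0.5048, -0.3345, 0.0436]
ee_rot: [0.0, 1.0, 0.026, 0.0]
force: [0.2, 0.2, -1.1]
grip_width: 0.057
grasp_force: 27.1
```

>>> send_rows:
  moves: [0,0,0.1,0,0,0,0.45,0,0,0.2,0,0,0,0.45]

```text
time: 9.15
tcp_pos: [0.505, -0.3344, 0.0417]
ee_rot: [0.0, 1.0, 0.026, 0.0]
force: [-0.1, -0.3, -1.6]
grip_width: 0.0566
grasp_force: 27.1
```

>>> send_rows:
  moves: [0,0,0.1,0,0,0,0.45,0,0,0.1,0,0,0,0.45]

```text
time: 9.32
tcp_pos: [0.5048, -0.3341, 0.0402]
ee_rot: [-0.0, 1.0, 0.026, -0.0]
force: [0.4, 0.2, -0.5]
grip_width: 0.0567
grasp_force: 27.1
```

>>> send_rows:
  moves: [0,0,0.1,0,0,0,0.45,0,0,0.1,0,0,0,0.45]

```text
time: 9.48
tcp_pos: [0.5049, -0.3341, 0.0392]
ee_rot: [-0.0, 1.0, 0.026, -0.0]
force: [-0.3, 0.5, -0.9]
grip_width: 0.0569
grasp_force: 27.1
```

>>> send_rows:
  moves: [0,0,0.1,0,0,0,0.45,0,0,0.1,0,0,0,0.45]

```text
time: 9.65
tcp_pos: [0.5049, -0.3341, 0.0382]
ee_rot: [-0.0, 1.0, 0.026, -0.0]
force: [0.3, -0.2, -1.2]
grip_width: 0.0568
grasp_force: 27.1
```

>>> send_rows:
  moves: [0,0,0.05,0,0,0,0.45,0,0,0.05,0,0,0,0.45]

```text
time: 9.82
tcp_pos: [0.5049, -0.3341, 0.0378]
ee_rot: [-0.0, 1.0, 0.026, -0.0]
force: [-0.5, 0.2, -0.6]
grip_width: 0.057
grasp_force: 27.1
```

>>> send_rows:
  moves: [0,0,0.05,0,0,0,0.45,0,0,0.1,0,0,0,0.45]

```text
time: 9.98
tcp_pos: [0.505, -0.3342, 0.0373]
ee_rot: [0.0, 1.0, 0.026, 0.0]
force: [-2.4, 2.3, 7.4]
grip_width: 0.0569
grasp_force: 28.7
```

>>> send_rows:
  moves: [0,0,0.05,0,0,0,0.45,0,0,0.1,0,0,0,0.45]

```text
time: 10.15
tcp_pos: [0.5051, -0.3343, 0.0372]
ee_rot: [0.0, 1.0, 0.026, 0.0]
force: [-6.6, 4.1, 15.5]
grip_width: 0.0571
grasp_force: 30.5
```

Run:
```python
from h import *
held((0,0,90),(179,60,255)); print(status.observe()["force"].round(1) if hasattr(status.observe()["force"],"round") else status.observe()["force"])
```

```text
held: centre tool mm [-2.6  0.2] r 30.1 top z mm 6.3 tilt [0.001 0.   ] x ext [-30.7  26.3] y ext [-27.6  28.1]
[-3.5  4.   9.6]
```

Contact at z = 37.3 mm, matching the drawer-floor reading. I'll ease off, then open gently.

>>> send_rows:
  moves: [0,0,-0.1,0,0,0,0.45,0,0,-0.1,0,0,0,0.3,0,0,-0.1,0,0,0,0.25,0,0,-0.1,0,0,0,0.18,0,0,-0.1,0,0,0,0.15]

```text
time: 10.62
tcp_pos: [0.5049, -0.3341, 0.0368]
ee_rot: [-0.0, 1.0, 0.026, -0.0]
force: [-0.5, -0.6, 0.1]
grip_width: 0.0729
grasp_force: 0.0
```

>>> send_rows:
  moves: [0,0,-0.5,0,0,0,0.13,0,0,-2,0,0,0,0.13,0,0,-5,0,0,0,0.13,-3,0,-9,0,0,0,0.13,-7,0,-11,0,0,0,0.13]

```text
time: 11.03
tcp_pos: [0.4462, -0.3378, 0.1451]
ee_rot: [0.001, 1.0, 0.027, 0.002]
force: [-0.2, -2.3, 1.2]
grip_width: 0.0743
grasp_force: 0.0
```

>>> send_rows:
  moves: [0,0,0,0,0,0,0.18,0,0,0,0,0,0,0.18]

```text
time: 11.2
tcp_pos: [0.4442, -0.3385, 0.1442]
ee_rot: [0.002, 1.0, 0.025, 0.002]
force: [-0.3, -0.1, 0.2]
grip_width: 0.0698
grasp_force: 0.0
```

Run:
```python
from h import *
wrist((18,120,60),(32,255,255),.022,save="pics/w6.png")
pr=wrist((0,0,150),(179,60,255),.032)
go([.5456,-.1236,.12],np.radians(-87))
```

```text
wrist [223  71] [331 180] circle mm [ 499.6 -334.1] r 36.7
wrist [439 402] [473 419] circle mm [ 278.2 -493.9] r 16.4
wrist [ 16 249] [156 356] circle mm [ 363.1 -193.7] r 74.6
wrist [180 206] [345 336] circle mm [ 402.2 -327.7] r 60.2
wrist [234  77] [325 169] circle mm [ 502.4 -334.6] r 29.5
wrist [0 0] [559 400] circle mm [ 415.4 -349.3] r 236.5
t 11.3 tcp [ 0.4443 -0.3372  0.1414] yaw -87.06 w 0.0702 q [-0.74  0.09  1.72  0.    1.33  0.78]
shift cm [ 11.21 -20.81   2.14] turn [-0.    -0.    -0.001]
```

View pics/w6.png

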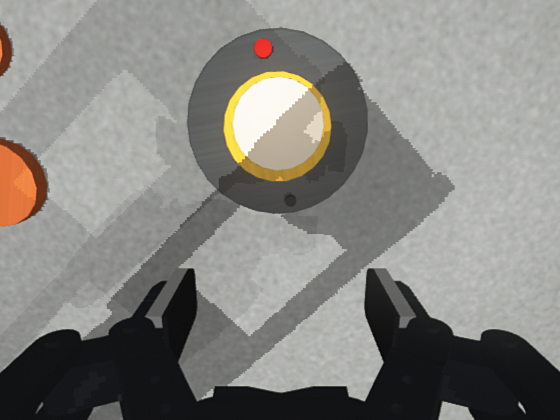

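The ceramic sits on the brass with a rim all round, centred at about (279,123), with an offset of about 2 mm. Now the small copper disc.

>>> send_rows:
  moves: [1.5,-3,0,0,0,0,0.3,3.5,-6.5,0,0,0,0,0.3,5.5,-10.2,0,0,0,0,0.3,7.5,-14,0,0,0,0,0.3,9.3,-17.3,0,0,0,0,0.3]

```text
time: 11.72
tcp_pos: [0.5285, -0.157, 0.1397]
ee_rot: [-0.001, 1.0, 0.026, -0.001]
force: [-0.6, -0.4, -1.2]
grip_width: 0.0598
grasp_force: 0.0
```

>>> send_rows:
  moves: [1.4,-2.6,1,0,0,0,0.3,1.9,-3.5,2,0,0,0,0.3,1.9,-3.5,2,0,0,0,0.3,1.9,-3.5,2,0,0,0,0.3]

```text
time: 12.05
tcp_pos: [0.5442, -0.1229, 0.1192]
ee_rot: [-0.001, 1.0, 0.027, -0.002]
force: [0.0, 0.8, 0.2]
grip_width: 0.0599
grasp_force: 0.0
```

Run:
```python
from h import *
wrist((3,120,60),(14,255,255),.01,save="pics/w7.png")
go([.5456,-.1236,.12],np.radians(-87))
```

```text
wrist [236 287] [320 368] circle mm [ 450.  -126.9] r 36.1
wrist [249 176] [314 240] circle mm [ 545.5 -124.1] r 23.3
wrist [99 53] [205 159] circle mm [607.7 -38.2] r 33.8
t 12.1 tcp [ 0.5445 -0.124   0.1201] yaw -86.99 w 0.0592 q [-0.32  0.11  1.74 -0.    1.3   1.2 ]
shift cm [ 0.11 -0.03  0.01] turn [-0.     0.003  0.   ]
```

View pics/w7.png

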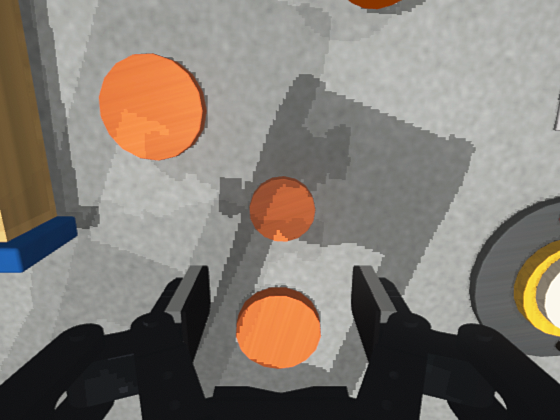

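The small copper is at (281,209), measuring (0.5455, -0.1241) with r = 23.3 mm, and the gripper is above it. Descending to grip it.

>>> send_rows:
  moves: [0.1,0,3.5,0,0,0,0.3,0.1,0,7,0,0,0,0.3,0.1,0,9,0,0,0,0.3,0.1,0,9.8,0,0,0,0.3,0.1,0,9.8,0,0,0,0.33]

```text
time: 12.52
tcp_pos: [0.5441, -0.1245, 0.0212]
ee_rot: [-0.001, 1.0, 0.025, -0.002]
force: [-1.0, -0.8, 0.4]
grip_width: 0.0573
grasp_force: 0.0
```

>>> send_rows:
  moves: [0,0,0,0,0,0,0.4,0,0,0,0,0,0,0.45,0,0,0,0,0,0,0.6,0,0,0,0,0,0,0.6,0,0,0,0,0,0,0.6]

```text
time: 12.93
tcp_pos: [0.5471, -0.124, 0.0248]
ee_rot: [0.0, 1.0, 0.026, 0.001]
force: [1.2, -0.0, 0.8]
grip_width: 0.0341
grasp_force: 0.0
```

>>> send_rows:
  moves: [0,0,-0.3,0,0,0,0.6,0,0,-1,0,0,0,0.6,0,0,-3,0,0,0,0.6,0,0,-6,0,0,0,0.6,0,0,-9,0,0,0,0.6]

```text
time: 13.35
tcp_pos: [0.5453, -0.1234, 0.1141]
ee_rot: [-0.0, 1.0, 0.026, -0.001]
force: [0.5, 0.1, -0.1]
grip_width: 0.034
grasp_force: 0.0
```

Run:
```python
from h import *
held((3,100,40),(16,255,255),"pics/w8.png")
go([.43,-.3345,.13],np.radians(-87))
```

```text
return _methods._mean(a, axis=axis, dtype=dtype,
  ret = ret.dtype.type(ret / rcount)
Traceback (most recent call last):
  File "h.py", line 45, in held
    print("held: centre tool mm",np.round(cc,1),"r",round(r,1),"top z mm",round(1000*z0,1),"tilt",s[:2].round(3),"x ext",np.percentile(q[k][:,0]*1000,[.5,99.5]).round(1),"y ext",np.percentile(q[k][:,1]*1000,[.5,99.5]).round(1))
                                                                                                                         ~~~~~~~~~~~~~^^^^^^^^^^^^^^^^^^^^^^^^^^
IndexError: index -1 is out of bounds for axis 0 with size 0
```

The fingers closed above the disc: the tips were too high, because TCP readings at speed lag by a few mm. I'll reopen and check that the copper wasn't moved.

>>> send_rows:
  moves: [0,0,0,0,0,0,0.3,0,0,0,0,0,0,0.3,0,0,0,0,0,0,0.3,0,0,0,0,0,0,0.3]

```text
time: 13.73
tcp_pos: [0.5452, -0.1234, 0.1121]
ee_rot: [-0.0, 1.0, 0.026, -0.001]
force: [-0.6, 0.1, -0.2]
grip_width: 0.06
grasp_force: 0.0
```

Run:
```python
from h import *
wrist((3,120,60),(14,255,255),.01)
go([.5456,-.1241,.0125],np.radians(-87))
```

```text
wrist [235 293] [320 376] circle mm [ 450.  -126.6] r 36.3
wrist [248 180] [314 246] circle mm [ 545.5 -124. ] r 23.3
wrist [92 54] [202 163] circle mm [607.8 -38.3] r 33.9
t 13.78 tcp [ 0.5452 -0.1234  0.112 ] yaw -87.03 w 0.0598 q [-0.31  0.12  1.74 -0.    1.28  1.2 ]
shift cm [0.06 0.08 9.95] turn [-0.001  0.002 -0.001]
```

The copper hasn't moved. I'll descend slower to z≈0.013.

>>> send_rows:
  moves: [0,0.1,3.5,0,0,0,0.3,0,0.1,6.5,0,0,0,0.3,0,0.1,8.5,0,0,0,0.3,0,0.1,9,0,0,0,0.3,0,0.1,9,0,0,0,0.3]

```text
time: 14.2
tcp_pos: [0.5439, -0.1239, 0.0207]
ee_rot: [-0.001, 1.0, 0.026, -0.003]
force: [-1.0, -0.1, -0.6]
grip_width: 0.06
grasp_force: 0.0
```

>>> send_rows:
  moves: [0,0,0.3,0,0,0,0.3,0,0,0.5,0,0,0,0.3,0,0,0.5,0,0,0,0.3]

```text
time: 14.45
tcp_pos: [0.5473, -0.1251, 0.0197]
ee_rot: [0.0, 1.0, 0.026, 0.001]
force: [0.3, -0.7, -0.4]
grip_width: 0.0601
grasp_force: 0.0
```

Run:
```python
from h import *
go([.5456,-.1241,.0125],np.radians(-87)); print(np.round(status.observe()["force"],1))
```

```text
t 14.45 tcp [ 0.5473 -0.1251  0.0197] yaw -87.03 w 0.0601 q [-0.32  0.25  1.79  0.    1.11  1.2 ]
shift cm [-0.17 -0.1   0.72] turn [ 0.001 -0.002 -0.001]
[ 0.3 -0.7 -0.4]
```

>>> send_rows:
  moves: [-0.15,0,0.3,0,0,0,0.3,-0.15,0,0.5,0,0,0,0.3,-0.15,0,0.5,0,0,0,0.3]

```text
time: 14.7
tcp_pos: [0.5447, -0.1248, 0.0135]
ee_rot: [0.0, 1.0, 0.026, 0.0]
force: [0.1, 0.4, 0.4]
grip_width: 0.0601
grasp_force: 0.0
```

>>> send_rows:
  moves: [0,0,0.1,0,0,0,0.3,0,0,0.2,0,0,0,0.3,0,0,0.2,0,0,0,0.3]

```text
time: 14.95
tcp_pos: [0.5447, -0.1248, 0.0114]
ee_rot: [-0.0, 1.0, 0.026, -0.0]
force: [-0.2, -0.8, 0.1]
grip_width: 0.0599
grasp_force: 0.0
```

>>> send_rows:
  moves: [0,0,0,0,0,0,0.35,0,0,0,0,0,0,0.42,0,0,0,0,0,0,0.5,0,0,0,0,0,0,0.55,0,0,0,0,0,0,0.55]

```text
time: 15.37
tcp_pos: [0.545, -0.1249, 0.0118]
ee_rot: [0.0, 1.0, 0.026, 0.0]
force: [-1.2, 0.5, 3.2]
grip_width: 0.0446
grasp_force: 25.5
```

Gripped: width 44.6 mm, force 25 N. I'll lift, check the grip, then move to beside the fixture.

>>> send_rows:
  moves: [0,0,-0.3,0,0,0,0.6,0,0,-1.5,0,0,0,0.6,0,0,-4,0,0,0,0.6,0,0,-7.5,0,0,0,0.6,0,0,-11,0,0,0,0.6]

```text
time: 15.78
tcp_pos: [0.5435, -0.1244, 0.1222]
ee_rot: [-0.0, 1.0, 0.026, -0.001]
force: [0.8, -0.1, -1.7]
grip_width: 0.0448
grasp_force: 26.0
```

>>> send_rows:
  moves: [0,0,-1,0,0,0,0.6,0,0,-1,0,0,0,0.6]

```text
time: 15.95
tcp_pos: [0.5477, -0.1257, 0.1368]
ee_rot: [0.001, 1.0, 0.026, 0.004]
force: [0.3, -0.3, -2.0]
grip_width: 0.0445
grasp_force: 26.1
```

Run:
```python
from h import *
held((3,100,40),(16,255,255))
go([.42,-.3345,.14],np.radians(-87)); print(cur()[2]["grasp_force"])
```

```text
held: centre tool mm [-0.6  0.3] r 23.1 top z mm 3.0 tilt [0.002 0.001] x ext [-22.   21.6] y ext [-21.4  21.9]
t 16.0 tcp [ 0.5461 -0.1252  0.1338] yaw -87.03 w 0.0446 q [-0.32  0.1   1.73  0.    1.31  1.2 ]
shift cm [-13.68  20.25  -0.65] turn [ 0.002 -0.004 -0.001]
26.076419949531555
```

>>> send_rows:
  moves: [-0.7,1,0,0,0,0,0.6,-2.2,3.2,-0.3,0,0,0,0.6,-4.2,6.2,-0.6,0,0,0,0.6,-6.2,9.2,-0.6,0,0,0,0.6,-8.2,12.2,-0.6,0,0,0,0.6]

```text
time: 16.42
tcp_pos: [0.4665, -0.2513, 0.1349]
ee_rot: [-0.001, 1.0, 0.026, -0.002]
force: [0.3, -0.6, -1.9]
grip_width: 0.0445
grasp_force: 26.0
```

>>> send_rows:
  moves: [-2,3,0,0,0,0,0.6,-3.8,5.6,0,0,0,0,0.6,-5,7.4,0,0,0,0,0.6,-5.5,8.1,0,0,0,0,0.6,-5.5,8.1,0,0,0,0,0.6]

```text
time: 16.83
tcp_pos: [0.4159, -0.3354, 0.1351]
ee_rot: [-0.001, 1.0, 0.024, -0.002]
force: [-0.0, -0.3, -1.7]
grip_width: 0.0446
grasp_force: 26.1
```

>>> send_rows:
  moves: [0,0,0,0,0,0,0.6,0,0,0,0,0,0,0.6,0,0,0,0,0,0,0.6]

```text
time: 17.08
tcp_pos: [0.4189, -0.3334, 0.1369]
ee_rot: [-0.0, 1.0, 0.027, -0.0]
force: [-0.7, -0.2, -1.5]
grip_width: 0.0442
grasp_force: 26.1
```

Run:
```python
from h import *
go([.5024,-.3345,.09],np.radians(-87))
wrist((0,0,150),(179,60,255),.032)
wrist((18,120,60),(32,255,255),.022)
held((3,100,40),(16,255,255)); go([.5024,-.3345,.09],np.radians(-87))
```

```text
t 17.08 tcp [ 0.4189 -0.3334  0.1369] yaw -86.95 w 0.0442 q [-0.77  0.03  1.79  0.    1.32  0.75]
shift cm [8.33 0.56 4.69] turn [-0.001  0.     0.001]
wrist [406 390] [435 419] circle mm [ 263.6 -455.2] r 19.7
wrist [221 306] [348 391] circle mm [ 304.5 -341.4] r 56.0
wrist [300 232] [345 263] circle mm [ 399.3 -364. ] r 17.7
wrist [172 201] [297 280] circle mm [ 391.3 -302.2] r 46.6
wrist [241  30] [337 132] circle mm [ 502.4 -334.7] r 29.6
wrist [345   0] [559 395] circle mm [ 414.2 -463.8] r 168.0
wrist [0 0] [234 396] circle mm [ 399.8 -207.9] r 171.6
wrist [231  26] [345 146] circle mm [ 499.5 -334.1] r 36.7
held: centre tool mm [-0.5  0.5] r 23.1 top z mm 3.0 tilt [0.002 0.001] x ext [-22.   21.7] y ext [-21.3  21.9]
t 17.23 tcp [ 0.4191 -0.3338  0.1375] yaw -86.94 w 0.0444 q [-0.77  0.03  1.79  0.    1.32  0.75]
shift cm [8.32 0.52 4.75] turn [-0.    -0.     0.001]
```

>>> send_rows:
  moves: [2.5,0.2,1,0,0,0,0.6,5.5,0.4,3,0,0,0,0.6,7.8,0.5,5.5,0,0,0,0.6,8.3,0.5,7.3,0,0,0,0.6,8.3,0.5,8,0,0,0,0.6]

```text
time: 17.65
tcp_pos: [0.5018, -0.3332, 0.0541]
ee_rot: [-0.001, 1.0, 0.027, -0.001]
force: [-0.3, 1.2, -1.1]
grip_width: 0.0446
grasp_force: 26.1
```

>>> send_rows:
  moves: [0,0,0,0,0,0,0.6,0,0,0,0,0,0,0.6,0,0,0,0,0,0,0.6]

```text
time: 17.9
tcp_pos: [0.5019, -0.336, 0.0591]
ee_rot: [0.001, 1.0, 0.026, 0.001]
force: [0.8, 0.1, -1.5]
grip_width: 0.0446
grasp_force: 26.1
```

Run:
```python
from h import *
wrist((0,0,150),(179,60,255),.032,save="pics/w9.png")
go([.5024,-.3345,.045],np.radians(-87)); print(np.round(cur()[2]["force"],1))
```

```text
wrist [405 390] [435 419] circle mm [ 421.8 -416. ] r 13.4
wrist [212 334] [347 391] circle mm [ 441.  -339.4] r 35.7
wrist [215 195] [339 265] circle mm [ 505.3 -334.5] r 29.3
wrist [0 0] [559 396] circle mm [ 489.6 -336.5] r 163.2
t 17.95 tcp [ 0.5021 -0.3362  0.0595] yaw -87.06 w 0.0443 q [-0.67  0.3   1.65 -0.    1.2   0.84]
shift cm [ 0.04 -0.17  1.45] turn [ 0.002 -0.002 -0.001]
[ 0.1  0.3 -1. ]
```

View pics/w9.png

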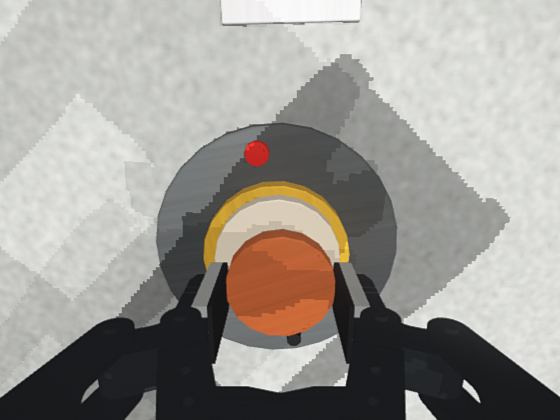

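The copper is above the ceramic, with centre columns 280 and 277. I'll shift −1.7 mm in tool y and +1.5 mm in x, then lower slowly.

>>> send_rows:
  moves: [0.15,-0.17,0.4,0,0,0,0.6,0.15,-0.17,0.8,0,0,0,0.6,0.15,-0.17,1,0,0,0,0.6,0.15,-0.17,1,0,0,0,0.6,0.15,-0.17,1,0,0,0,0.6]

```text
time: 18.37
tcp_pos: [0.5028, -0.3334, 0.0472]
ee_rot: [-0.0, 1.0, 0.026, -0.0]
force: [0.5, -0.4, -1.6]
grip_width: 0.0441
grasp_force: 26.1
```

>>> send_rows:
  moves: [0,0,0.1,0,0,0,0.6,0,0,0.2,0,0,0,0.6,0,0,0.2,0,0,0,0.6]

```text
time: 18.62
tcp_pos: [0.503, -0.3335, 0.0453]
ee_rot: [-0.0, 1.0, 0.026, -0.0]
force: [-0.2, 0.9, -2.5]
grip_width: 0.0445
grasp_force: 26.1
```

Run:
```python
from h import *
wrist((0,0,150),(179,60,255),.032)
go([.5024,-.3345,.045],np.radians(-87)); print(np.round(cur()[2]["force"],1))
```

```text
wrist [405 390] [436 419] circle mm [ 436.3 -406.5] r 12.4
wrist [212 352] [347 392] circle mm [ 452.7 -336. ] r 32.2
wrist [217 205] [348 265] circle mm [ 509.7 -334.4] r 28.3
wrist [0 0] [559 396] circle mm [ 497.9 -333.3] r 149.0
t 18.67 tcp [ 0.503  -0.3335  0.0454] yaw -87.03 w 0.0444 q [-0.67  0.32  1.65 -0.    1.18  0.85]
shift cm [-0.06  0.1   0.04] turn [-0.     0.    -0.001]
[ 0.1 -0.9 -1.9]
```

Run:
```python
from h import *
from scipy.optimize import least_squares
t,M,s=cur(); im,d=eyes.get_image("wrist"); c=eyes.calibration("wrist"); K=np.array(c["K"]);T=np.array(c["mount"])
h=cv2.cvtColor(im,cv2.COLOR_RGB2HSV)
for nm,lo,hi,z,r in(("ceramic",(0,0,150),(179,60,255),.032,.03),("brass",(18,120,60),(32,255,255),.022,.037)):
    m=cv2.inRange(h,lo,hi); m[:,:205]=0; m[:,355:]=0; m[:150]=0; m[262:]=0
    pts=np.array([(u,np.nonzero(m[:,u])[0].min()) for u in range(235,330) if m[:,u].any()],float)
    dd=np.c_[pts,np.ones(len(pts))]@np.linalg.inv(K).T@T[:3,:3].T@M.T; o=M@T[:3,3]+t
    w=(o+dd*((z-o[2])/dd[:,2])[:,None])[:,:2]
    f=least_squares(lambda p:np.linalg.norm(w-p,axis=1)-r,[.5,-.333],loss="soft_l1",f_scale=.001)
    print(nm,f.x.round(4),"in tool mm",((np.r_[f.x,0]-t)@M*1000).round(1)[:2],"rms",np.sqrt((f.fun**2).mean()).round(5))
held((3,100,40),(16,255,255))
```

```text
ceramic [ 0.5045 -0.3344] in tool mm [1.4 1. ] rms 0.0003
brass [ 0.5018 -0.334 ] in tool mm [-1.2  0.4] rms 0.00022
held: centre tool mm [-0.6  0.3] r 23.2 top z mm 3.0 tilt [0.003 0.   ] x ext [-21.9  21.6] y ext [-21.4  22. ]
```

>>> send_rows:
  moves: [0.15,0.06,0,0,0,0,0.6,0.15,0.06,0.05,0,0,0,0.6,0.15,0.06,0.1,0,0,0,0.6]

```text
time: 19.02
tcp_pos: [0.5048, -0.3341, 0.0446]
ee_rot: [0.0, 1.0, 0.026, 0.0]
force: [-0.2, 0.4, -1.2]
grip_width: 0.0442
grasp_force: 26.1
```

>>> send_rows:
  moves: [0,0,0.05,0,0,0,0.6,0,0,0.1,0,0,0,0.6]

```text
time: 19.18
tcp_pos: [0.5046, -0.3341, 0.0438]
ee_rot: [0.0, 1.0, 0.026, 0.0]
force: [-1.8, 2.1, 5.9]
grip_width: 0.0445
grasp_force: 26.8
```

>>> send_rows:
  moves: [0,0,0.05,0,0,0,0.6,0,0,0.05,0,0,0,0.6]

```text
time: 19.35
tcp_pos: [0.5047, -0.3342, 0.0438]
ee_rot: [0.0, 1.0, 0.026, 0.0]
force: [-2.1, 2.2, 5.5]
grip_width: 0.044
grasp_force: 26.7
```

Contact at 43.8 mm. I'll release and back off.

>>> send_rows:
  moves: [0,0,-0.05,0,0,0,0.55,0,0,-0.05,0,0,0,0.42,0,0,-0.05,0,0,0,0.36,0,0,-0.05,0,0,0,0.3,0,0,-0.05,0,0,0,0.28]

```text
time: 19.77
tcp_pos: [0.5046, -0.3341, 0.0434]
ee_rot: [0.0, 1.0, 0.026, 0.0]
force: [-0.5, 0.0, -0.2]
grip_width: 0.0617
grasp_force: 0.0
```

>>> send_rows:
  moves: [0,0,-0.5,0,0,0,0.25,0,0,-2,0,0,0,0.25,0,0,-5,0,0,0,0.25,-3,0,-8,0,0,0,0.25,-7,0,-10,0,0,0,0.25]

```text
time: 20.18
tcp_pos: [0.4399, -0.3381, 0.1453]
ee_rot: [0.001, 1.0, 0.027, 0.002]
force: [-0.5, -1.6, 1.3]
grip_width: 0.0643
grasp_force: 0.0
```

>>> send_rows:
  moves: [0,0,0,0,0,0,0.25,0,0,0,0,0,0,0.25,0,0,0,0,0,0,0.25]

```text
time: 20.43
tcp_pos: [0.4383, -0.3377, 0.1422]
ee_rot: [0.0, 1.0, 0.026, 0.001]
force: [0.6, -0.8, 0.2]
grip_width: 0.0641
grasp_force: 0.0
```

Run:
```python
from h import *
from scipy.optimize import least_squares
t,M,s=cur(); im,d=eyes.get_image("wrist"); c=eyes.calibration("wrist"); K=np.array(c["K"]);T=np.array(c["mount"])
h=cv2.cvtColor(im,cv2.COLOR_RGB2HSV)
o=M@T[:3,3]+t
for nm,lo,hi,z in(("brass",(18,120,60),(32,255,255),.022),("ceramic",(0,0,130),(179,60,255),.032),("copper",(3,110,60),(15,255,255),.042)):
    m=cv2.inRange(h,lo,hi); best=None
    for x in cv2.findContours(m,cv2.RETR_EXTERNAL,cv2.CHAIN_APPROX_NONE)[0]:
        if cv2.contourArea(x)<800: continue
        q=cv2.convexHull(x)[:,0]; dd=np.c_[q,np.ones(len(q))]@np.linalg.inv(K).T@T[:3,:3].T@M.T
        w=(o+dd*((z-o[2])/dd[:,2])[:,None])[:,:2]; cc,r=cv2.minEnclosingCircle((w*1000).astype(np.float32))
        if np.hypot(cc[0]-502,cc[1]+334)<20: print(nm,np.round(cc,1),"r",round(r,1))
h0=np.load("top1.npz")["im"]
it,dt=eyes.get_image("top"); P=cloud("top",dt)
m=(P[...,2]>.04)&(P[...,2]<.065)&(P[...,0]>.45)&(P[...,0]<.51)&(np.abs(P[...,1]-.19)<.03)
print("handle",np.percentile(P[m],[2,98],axis=0)[:,0].round(4)); print(s["time"],np.round(s["force"],1))
cv2.imwrite("pics/f.png",np.hstack([im[:,150:420],it[90:,60:500]])[...,::-1][:600] if 0 else im[...,::-1])
```

```text
brass [ 499.6 -334.2] r 36.8
ceramic [ 502.6 -334.7] r 29.5
copper [ 504.1 -334.4] r 22.6
handle [0.4713 0.4827]
20.4333 [ 0.6 -0.8  0.2]
```

View pics/f.png

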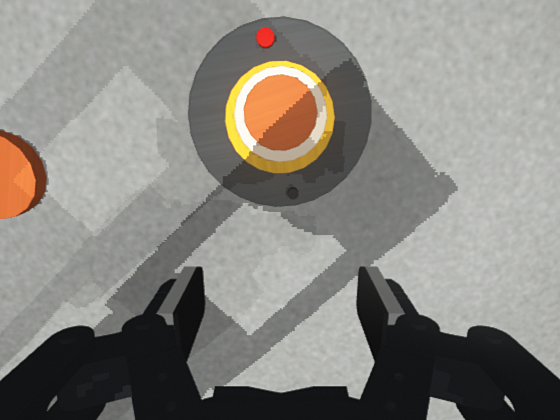

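The stack has an even rim: ceramic to brass about 3 mm off, copper to ceramic about 1.5 mm, and the drawer is still open. Handing in.

```bash
python3 -c "
from bench import order
print(order.hand_in())"
```

```text
the job is handed in; nothing more can be done
None
```

I handed the job in with the drawer open at its stop (about 149 mm), the ceramic about 3 mm off the electrode's centre and the copper about 1.5 mm off the ceramic's centre (both within 6 mm), and the rubber disc untouched; no verdict came back, the first copper grasp missed and was redone without moving the disc, and I viewed 12 pictures, over the limit of 10.

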